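# Sort the serving things on the kitchen island

### The arm

A 7-joint arm with a two-finger parallel gripper is mounted at the origin on the work surface. World frame = base frame: x ahead of the robot, y to its left, z up, the work surface at z = 0. Lengths are in m, angles in rad, forces in N, time in s.
With the tool pointing down it reaches from about 0.4 to 0.85 m from the base axis. Payload 10.4 kg.
Tool frame: the origin (TCP) lies at the very end of the fingers, on their centre line; the grasp point (between the pads) lies 19 mm behind it; z points along the fingers, y is the line along which they close (so a half turn about z gives the same grasp; the last joint's range is limited). The gripper opens to 85 mm and grips with 20 to 120 N. Pads are 22 mm wide; open, the fingers measure 114 mm over their backs; the gripper's body (76 mm by 85 mm) begins 54 mm behind the grasp point. The pads swing forward as they close: fully open they stand 13 mm farther back than shut.
Start: joints at [1.128, 0.332, -0.065, 1.46, 0.022, 1.35, -0.088], TCP at [0.255, -0.571, 0.231] pointing down, gripper open.
Joint ranges: [-2.6, 2.6], [-0.5, 2.12], [-1.47, 1.34], [0.16, 2.42], [-1.27, 4.41], [0.06, 2.06], [-2.6, 2.6]. Speed limits (rad/s): [2.22, 2.22, 2.79, 2.79, 3.14, 3.14, 3.14].

### API

Orientations are given as a unit quaternion [x, y, z, w].
In Python, from workcell import manip, optics gives the robot as it stands.
- The arm moves only by the tool jog_arm, never from a script. Its arguments are lists of equal length, an entry for each row: "dr": the turn, a rotation vector about the tool's x, y, z normalised to -1 to 1, where 1 is 4 degrees, a list of three; "translation": the shift along the tool's x, y, z normalised to -1 to 1, where 1 is 0.025 m, a list of three; "jaw": the opening, from 0 (shut) to 1 (fully open). A call has 1 to 10 rows; each row shifts and turns the commanded pose from where the row before left it, along the tool's axes as they then stand; what a row does not reach is not made up. A row lasts 1/10 s, in which the tool goes at most 50 mm and 8.59 degrees, less where a joint would pass 70% of its speed; a pose out of reach is approached as far as the arm can. A call with a number of a shift or a turn outside -1 to 1 is refused whole. A call with a gripper value outside its range is refused whole. The fingers move at their own pace and stop on an object; "squeeze" is the grip in N (left out, the last holds). Time passes only in rows, so rows that do not move let the fingers close. It gives the time, the measured TCP pose, the force, the opening and the grip force at its end, in the units of the state.
- manip.get_obs(): the state, without advancing time (a new reading comes with each control period).
- optics.camera(name): name is "scene" or "top" or "wrist"; returns a dict with "color" (384x512x3 uint8, red, green, blue), "mtx" (3x3 intrinsics, pixels), "R" (3x3) and "t" (3): a world point X has camera coordinates R X + t. Camera axes: x right, y down, z forward; pixel columns grow to the right and rows downward; lengths in m; the calibration is good to about 2 mm. A picture is of the moment at which its call begins. There is no depth.
- manip.hand_in(): hands the job in; it is judged then, once.
The state is a dict: "clock": time; "joint_pos": joint angles; "joint_velocities": joint speeds; "tau": joint torques, N m; "position": TCP position; "ee_rot": TCP orientation; "ft_force": force on the tool from outside, world axes, zero at the start; "torque": the same for the moment, N m; "grip_width": opening from 0.0 (shut) to 1.0 (fully open); "grasp_force": force on a finger pad.
Only numpy, scipy, OpenCV 4.12 (cv2) and the standard library are available. Lean on these libraries where they do the work, as an engineer would, in place of code of your own. Each camera call takes 0.05 s, during which the arm holds its last target. There are 200 camera calls.

### The job

Sort the serving things on the island into their trays: the two steel serving spoons lie lengthwise and flat, side by side, in the long wooden tray; the narrow pepper pot stands upright in the small bay of the two-bay cruet tray and the wide salt pot upright in its large bay; the napkin ring goes into the green bowl. Set the two ceramic pots down rather than dropping them, and leave the mug where it is.

Things in the scene. Friction and masses are not known exactly. Their poses are not given: they have to be found in the camera images.
- spoon_a: Steel serving spoon, 200 mm long. Origin: mid-length, at the level of its underside; +x along it to the bowl end, z up. Round bowl 48 mm across, 14 mm high, centred at x = +76 mm. Handle a bar 10 mm wide, 5 mm thick, level with its middle 21 mm up from x = -30 to +20 mm (grip there across y, near x = +15 mm), sloping down to the bowl one way, to its 14 mm wide end the other. About 90 g.
- spoon_b: A second steel serving spoon, identical to spoon_a with the same axes; it lies roughly the other way round at the start. Either spoon may take either side of the long tray and point either way along it.
- pepper_pot: Narrow blue-glazed ceramic pepper pot, 40 mm diameter, 68 mm high, straight sides up to 54 mm, low dome with five small holes. Origin: centre of its underside, z up. About 130 g.
- salt_pot: Wide blue-glazed ceramic salt pot, 60 mm diameter, 56 mm high, straight sides up to 46 mm, low dome with one hole. Origin: centre of its underside, z up. About 200 g.
- napkin_ring: Brass napkin ring standing on end like a short tube, 44 mm outer and 36 mm inner diameter, 35 mm high. Origin: centre of its underside, z along its axis. About 50 g.
- spoon_tray: Long pale wooden tray, fixed. Outside 250 x 140 mm, 12 mm high, walls and floor 5 mm, so inside 240 x 130 mm and 7 mm deep. Origin: centre of its underside; x along its length, y across it.
- cruet_tray: Small brown wooden two-bay tray, fixed. Outside 157 x 94 mm, 12 mm high, walls, floor and divider 5 mm (7 mm deep). Origin: centre of its underside; x along its length. The large bay (84 x 84 mm inside) is centred at x = -31.5 mm, the small bay (58 mm in x, 84 mm in y) at x = +44.5 mm, both at y = 0.
- green_bowl: Round green plastic bowl, fixed, 164 mm across the rim, 52 mm high, wall 4 mm, flat inner floor about 70 mm across and 5 mm above its underside. Origin: centre of its underside, z up. A large aluminium cooking pot (180 mm across, 149 mm high, not listed) stands at the far right corner of the work.
- mug: White ceramic mug, 76 mm diameter, 85 mm high, with a handle at +y, loose. Origin: centre of its underside. To be left alone.
Not all that is in view belongs to the job. There is more than one size of the green_bowl; the one meant has the size given above. What is shaped like the spoon_a but blue is not meant.

How it is judged:
At the end, for the whole second after the job is handed in: Spoons flat in the long tray (22 mm lengthwise, 58 mm sideways of its middle, within 0.2 rad of its length); pepper pot in the small bay (14 x 26 mm) and salt pot in the large bay (16 mm), upright within 0.1 rad, on the floor; napkin ring down in the green bowl (60 mm); all released, at rest (x of spoon_a in the frame of spoon_tray between -0.022 and 0.022 m and y of spoon_a in the frame of spoon_tray between -0.058 and 0.058 m and z of spoon_a in the frame of spoon_tray between 0 and 0.01 m and angle between the x axis of each of spoon_a, spoon_b and the x axis of spoon_tray, either way round below 0.2 rad and angle between each of spoon_a, spoon_b, pepper_pot, salt_pot's own z axis and vertical below 0.1 rad and x of spoon_b in the frame of spoon_tray between -0.022 and 0.022 m and y of spoon_b in the frame of spoon_tray between -0.058 and 0.058 m and z of spoon_b in the frame of spoon_tray between 0 and 0.01 m and x of pepper_pot in the frame of cruet_tray between 0.0305 and 0.0585 m and y of pepper_pot in the frame of cruet_tray between -0.026 and 0.026 m and z of pepper_pot in the frame of cruet_tray between 0.002 and 0.008 m and x of salt_pot in the frame of cruet_tray between -0.0475 and -0.0155 m and y of salt_pot in the frame of cruet_tray between -0.016 and 0.016 m and z of salt_pot in the frame of cruet_tray between 0.002 and 0.008 m and horizontal distance between napkin_ring and green_bowl below 0.06 m and z of napkin_ring in the frame of green_bowl between 0 and 0.048 m and linear speed of each of spoon_a, spoon_b, pepper_pot, salt_pot, napkin_ring below 0.02 m/s and angular speed of each of spoon_a, spoon_b, pepper_pot, salt_pot, napkin_ring below 0.3 rad/s); the robot touches nothing.
It fails at once if the mug was moved more than 25 mm (distance of mug from where it was at the start of the episode above 0.025 m).
It fails at once if the pepper pot was dropped (it fell free faster than 0.8 m/s, a drop of over 3 cm) (linear speed of pepper_pot above 0.8 m/s and contact force between the fingers and pepper_pot below 0.05 N).
It fails at once if the salt pot was dropped (it fell free faster than 0.8 m/s, a drop of over 3 cm) (linear speed of salt_pot above 0.8 m/s and contact force between the fingers and salt_pot below 0.05 N).
It also fails if it takes over 120 s, if anything falls off the work surface, if the arm or the gripper's body presses on something with over 40 N, if the wrist force passes 120 N, or if a joint passes its speed limit or range.

## Working session

There is one attempt and no reset: what is moved stays moved. The work goes in short steps, Python scripts to look and compute and a tool call to move; the robot and the scene stay as the last step left them, time stands still between calls to the robot, and variables do not carry over. Pictures are saved under pics/ and viewed, at most 16 in all, crops included, and the job is handed in when it is done.

Besides the shell and the picture viewer there is one more tool, called by a JSON object that holds its "name" and its "arguments". jog_arm: Moves the arm, as the interface text tells. Scaled input: -1 to 1 covers 0.025 m each way for a shift and 4 degrees each way for a turn. Its arguments: {"type":"object","properties":{"dr":{"type":"array","items":{"type":"array","items":{"type":"number"}}},"translation":{"type":"array","items":{"type":"array","items":{"type":"number"}}},"jaw":{"type":"array","items":{"type":"number"}},"squeeze":{"type":"number"}},"required":["dr","translation","jaw"]}

```bash
mkdir -p pics
cat > h.py <<'E'
import numpy as np, cv2
from workcell import manip, optics
def snap(n,f):
    c=optics.camera(n); cv2.imwrite('pics/'+f+'.png',c['color'][:,:,::-1]); np.savez('pics/'+f+'.npz',**c); return c
def ray(c,u,v,z):
    K,R,t=c['mtx'],c['R'],c['t']; o=-R.T@t; d=R.T@np.linalg.solve(K,[u,v,1.]); return (o+d*(z-o[2])/d[2])
def proj(c,X):
    p=c['mtx']@(c['R']@np.array(X)+c['t']); return p[:2]/p[2]
E
python3 - <<'E'
from h import *
a=snap('top','top0');b=snap('scene','scene0')
for c in(a,b): print(c['mtx'],c['R'],-c['R'].T@c['t'])
for n in('top','scene'):
    i=cv2.imread(f'pics/{n}0.png'); cv2.imwrite(f'pics/{n}0b.png',cv2.resize(i,(800,600),interpolation=cv2.INTER_CUBIC))
print(manip.get_obs())
E
```

```text
[[361.99577443   0.         255.23547215]
 [  0.         361.99577443 190.90279507]
 [  0.           0.           1.        ]] [[-8.51082972e-03 -9.99963499e-01 -7.52875582e-04]
 [-9.94843319e-01  8.54334199e-03 -1.01063258e-01]
 [ 1.01066001e-01 -1.11138938e-04 -9.94879717e-01]] [0.35421003 0.1006809  1.04890622]
[[388.392806     0.         256.07665473]
 [  0.         388.392806   187.38418968]
 [  0.           0.           1.        ]] [[ 0.3248094   0.94561141 -0.01783046]
 [ 0.64827167 -0.23632384 -0.72380583]
 [-0.68865281  0.22353995 -0.68977329]] [ 1.33330045 -0.17762174  0.91274052]
{'clock': 0.1, 'joint_pos': array([ 1.12843131,  0.33278937, -0.06474402,  1.46085386,  0.02159291,
        1.34990676, -0.08851449]), 'joint_velocities': array([ 2.38942027e-03, -1.45755088e-03, -1.27088178e-03, -1.07537742e-03,
       -2.15821007e-03, -7.95316370e-04,  5.07530809e-05]), 'tau': array([ 4.79931459e-04, -6.26751423e+01,  4.88104520e-02, -3.92431462e+01,
        1.64276396e-02,  6.93577211e-03,  4.09795837e-05]), 'position': array([ 0.25460182, -0.57042163,  0.23060932]), 'ee_rot': array([ 9.78050547e-01,  2.08366814e-01, -1.49256599e-04, -6.13126836e-04]), 'ft_force': array([-0.66658784, -0.51947486,  0.263434  ]), 'torque': array([-0.01314583, -0.05077805,  0.01919857]), 'grasp_force': 0.0, 'grip_width': 1.0002089053877428}
```

View pics/top0b.png

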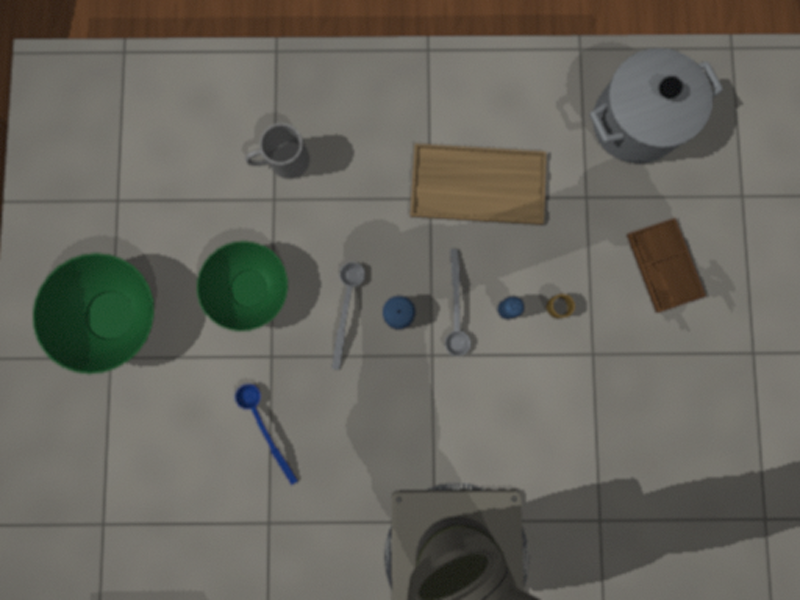

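View pics/scene0b.png

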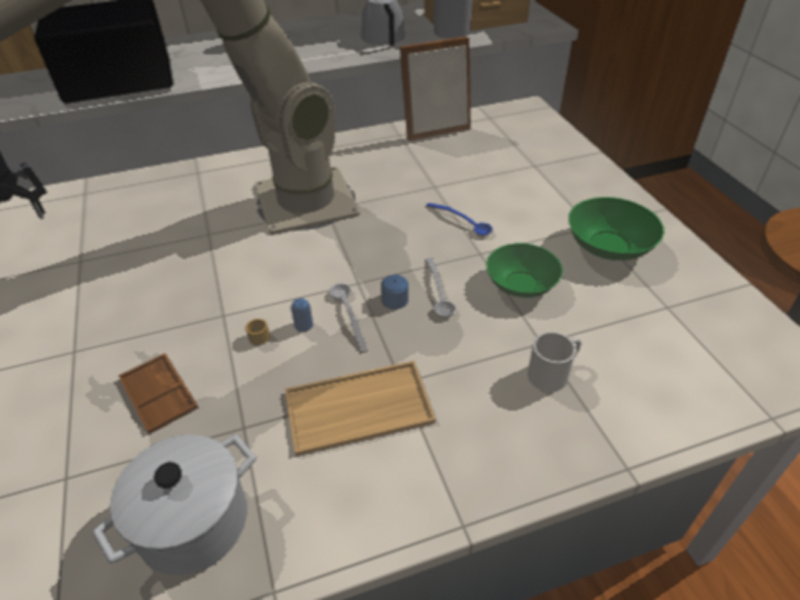

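Top view (800x600 scale): the mug is at (281,147), long tray (480,185), cruet tray (667,265), and small green bowl, which should be the 164 mm one, (243,286). The spoons have bowls at (354,273) and (459,343). Salt is at (399,311), pepper (511,307) and ring (560,306). The scene view agrees. Next I measure them by masks.

```bash
cat > m.py <<'E'
from h import *
c=dict(np.load('pics/top0.npz')); s=dict(np.load('pics/scene0.npz'))
def comps(c,lo,hi,amin=25):
    m=cv2.inRange(cv2.cvtColor(c['color'],cv2.COLOR_RGB2HSV),lo,hi)
    cs,_=cv2.findContours(m,cv2.RETR_EXTERNAL,cv2.CHAIN_APPROX_NONE)
    return [k for k in cs if cv2.contourArea(k)>amin]
if __name__=='__main__':
    for nm,lo,hi in [('green',(45,60,20),(85,255,255)),('blue',(95,60,40),(125,255,255)),('brass/wood',(8,70,40),(28,255,255))]:
      for q,qn in((c,'top'),(s,'scene')):
        for k in comps(q,lo,hi):
            r=cv2.minAreaRect(k); 
            if r[0][1]<60 : continue
            b=cv2.boxPoints(r); 
            print(nm,qn,cv2.contourArea(k),np.round(r[0],1),np.round(r[1],1),'z0',np.round(ray(q,*r[0],0)[:2],3),'box12',[np.round(ray(q,*p,.012)[:2],3).tolist() for p in b] if qn=='top' and nm[0]=='b' and cv2.contourArea(k)>1000 else '')
    hsv=cv2.cvtColor(c['color'],cv2.COLOR_RGB2HSV)
    def P(f,l,t,w,h,z): cv2.imwrite('pics/%s.png'%f,cv2.resize(c['color'][t:t+h,l:l+w,::-1],None,fx=z,fy=z,interpolation=cv2.INTER_NEAREST))
    P('crop1',190,80,280,160,2.8)
E
python3 m.py
```

```text
green top 4573.0 [ 59.5 200. ] [76. 77.] z0 [0.439 0.67 ] box12 
green top 2547.0 [154.5 182.5] [57. 57.] z0 [0.488 0.394] box12 
green scene 1187.5 [335.5 172. ] [32. 47.] z0 [0.444 0.408] box12 
green scene 1759.5 [394.  145.5] [39. 60.] z0 [0.383 0.686] box12 
blue top 385.0 [170.4 277.8] [70.7 16.1] z0 [0.214 0.344] box12 
blue top 150.5 [326.5 196.5] [13. 15.] z0 [ 0.443 -0.106] box12 
blue top 301.5 [255.  199.5] [19. 20.] z0 [0.436 0.101] box12 
blue scene 54.0 [195.2 198.5] [17.9  8.6] z0 [ 0.403 -0.089] box12 
blue scene 132.0 [254.  182.5] [18.1 11.8] z0 [0.396 0.119] box12 
blue scene 86.0 [293.8 138.9] [43.4  7.2] z0 [0.213 0.346] box12 
brass/wood top 200.5 [358.6 195.7] [15.2 17.4] z0 [ 0.444 -0.2  ] box12 
brass/wood top 1705.5 [426.  169.3] [54.4 33.5] z0 [ 0.52 -0.4 ] box12 [[0.576, -0.324], [0.611, -0.417], [0.461, -0.464], [0.427, -0.373]]
brass/wood top 3795.0 [306.2 117.4] [85.2 46.6] z0 [ 0.679 -0.053] box12 [[0.615, 0.079], [0.755, 0.069], [0.736, -0.183], [0.596, -0.169]]
brass/wood top 11774.0 [255.5  71. ] [142. 511.] z0 [0.824 0.097] box12 [[1.05, 0.872], [1.036, -0.682], [0.597, -0.647], [0.61, 0.845]]
brass/wood scene 6087.5 [424.5 336. ] [ 94. 173.] z0 [1.053 0.331] box12 
brass/wood scene 3658.0 [229.  260.1] [43.1 92.2] z0 [ 0.68  -0.052] box12 
brass/wood scene 1393.5 [100.6 250.5] [41.5 36.2] z0 [ 0.52  -0.398] box12 
brass/wood scene 180.5 [164.5 211.7] [16.1 13.9] z0 [ 0.428 -0.195] box12 
brass/wood scene 3937.5 [473.  136.8] [129.1  56.1] z0 [0.441 1.002] box12
```

View pics/crop1.png

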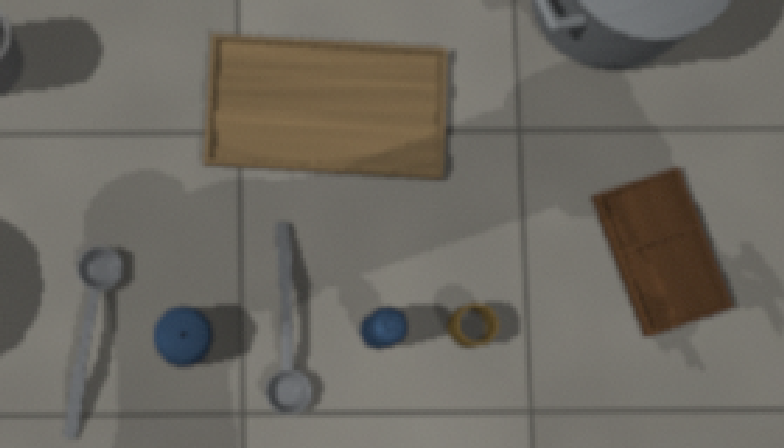

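The crop shows the spoon A bowl at (101,268) and handle end at (72,434), and the spoon B bowl at (290,391) and end at (285,223). The cruet divider sits in the upper part, so the small bay is on the far side. Small green bowl size is about 57 px, or 0.16 m, so it is the right one.

```bash
cat >> h.py <<'E'
from scipy.spatial.transform import Rotation as Ro
def tri(c1,p1,c2,p2):
    P=[k['mtx']@np.c_[k['R'],k['t']] for k in(c1,c2)]
    X=cv2.triangulatePoints(P[0],P[1],np.array(p1,float).reshape(2,1),np.array(p2,float).reshape(2,1))[:,0]; return X[:3]/X[3]
def go(x,y,z,yaw=None):
    """yaw deg of tool y; prints dr total (units of 4deg) then tool-frame shift units of 25mm"""
    o=manip.get_obs(); M=Ro.from_quat(o['ee_rot']).as_matrix()
    cur=np.degrees(np.arctan2(M[1,1],M[0,1])); d=0
    if yaw is not None: d=(cur-yaw+90)%180-90
    # ideal downward pose; also tilt correction
    a=np.radians(cur-d); ty=np.array([np.cos(a),np.sin(a),0]); tz=np.array([0,0,-1.]); G=np.c_[np.cross(ty,tz),ty,tz]
    rv=np.degrees(Ro.from_matrix(M.T@G).as_rotvec())/4
    s=G.T@(np.array([x,y,z])-o['position'])/.025
    print('t%.1f pos'%o['clock'],o['position'].round(4),'yaw %.1f grip %.3f'%(cur,o['grip_width']),'dr',rv.round(2),'shift',s.round(2))
E
python3 - <<'E'
from m import *
for n,a,b in(('pepper',(326.5,196.5),(195.2,198.5)),('salt',(255,199.5),(254,182.5)),('ring',(358.6,195.7),(164.5,211.7)),('bowl',(154.5,182.5),(335.5,172))):
    print(n,tri(c,a,s,b).round(3),[ray(c,*a,z)[:2].round(3).tolist() for z in(.02,.035,.05)],[ray(s,*b,z)[:2].round(3).tolist() for z in(.02,.035,.05)])
for n,a,z in(('Abowl',(226,175.7),.014),('Aend',(215.7,235),.005),('Bbowl',(293.6,219.6),.014),('Bend',(291.8,159.6),.005)): print(n,ray(c,*a,z).round(3))
go(.44,-.103,.17,-72)
E
```

```text
pepper [ 0.44  -0.096  0.038] [[0.441, -0.103], [0.44, -0.1], [0.438, -0.097]] [[0.424, -0.091], [0.439, -0.093], [0.454, -0.094]]
salt [0.434 0.105 0.037] [[0.434, 0.101], [0.433, 0.101], [0.432, 0.101]] [[0.417, 0.113], [0.432, 0.108], [0.448, 0.103]]
ring [ 0.443 -0.195  0.015] [[0.442, -0.194], [0.441, -0.19], [0.44, -0.186]] [[0.448, -0.195], [0.463, -0.195], [0.478, -0.194]]
bowl [0.483 0.383 0.04 ] [[0.485, 0.389], [0.483, 0.385], [0.482, 0.38]] [[0.463, 0.395], [0.478, 0.385], [0.492, 0.376]]
Abowl [0.504 0.185 0.014]
Aend [0.334 0.215 0.005]
Bbowl [ 0.376 -0.008  0.014]
Bend [ 0.551 -0.007  0.005]
t0.1 pos [ 0.2546 -0.5704  0.2306] yaw -65.9 grip 1.000 dr [-0.02  0.    1.51] shift [ 12.83 -15.49   2.42]
```

{"name": "jog_arm", "arguments": {"dr": [[0,0,0.75],[0,0,0.75],[0,0,0],[0,0,0],[0,0,0],[0,0,0],[0,0,0],[0,0,0],[0,0,0],[0,0,0]], "translation": [[0,0,0],[0,0,0],[0.8,-0.97,0.15],[0.8,-0.97,0.15],[0.8,-0.97,0.15],[0.8,-0.97,0.15],[0.8,-0.97,0.15],[0.8,-0.97,0.15],[0.8,-0.97,0.15],[0.8,-0.97,0.15]], "jaw": [1,1,1,1,1,1,1,1,1,1], "squeeze": 40}}

```text
clock: 1.1
position: [0.3469, -0.3354, 0.2009]
ee_rot: [0.988, 0.157, -0.0, -0.0]
ft_force: [0.5, 0.4, 0.8]
grip_width: 0.998
grasp_force: 0.0
```

{"name": "jog_arm", "arguments": {"dr": [[0,0,0],[0,0,0],[0,0,0],[0,0,0],[0,0,0],[0,0,0],[0,0,0],[0,0,0],[0,0,0],[0,0,0]], "translation": [[0.8,-0.97,0.15],[0.8,-0.97,0.15],[0.8,-0.97,0.15],[0.8,-0.97,0.15],[0.8,-0.97,0.15],[0.8,-0.97,0.15],[0.8,-0.97,0.15],[0.8,-0.97,0.15],[0,0,0],[0,0,0]], "jaw": [1,1,1,1,1,1,1,1,1,1]}}

```text
clock: 2.1
position: [0.4386, -0.1024, 0.1711]
ee_rot: [0.988, 0.158, -0.0, -0.0]
ft_force: [-0.2, -0.4, -0.4]
grip_width: 1.002
grasp_force: 0.0
```

Run:
```python
from h import *
c=snap('wrist','w1'); o=manip.get_obs()
print(c['mtx'],(-c['R'].T@c['t']).round(3),c['R'].round(2))
from m import comps
for k in comps(c,(95,60,40),(125,255,255))+comps(c,(8,70,40),(28,255,255)):
    r=cv2.minAreaRect(k); print(cv2.contourArea(k),r,[ray(c,*r[0],z)[:2].round(4) for z in(.02,.035,.05)])
print(proj(c,[.44,-.1,.035]))
go(.44,-.1,.02,-72)
```

```text
[[307.94268521   0.         260.28643182]
 [  0.         307.94268521 191.49790292]
 [  0.           0.           1.        ]] [ 0.518 -0.075  0.314] [[ 0.31 -0.95  0.  ]
 [-0.9  -0.29  0.32]
 [-0.31 -0.1  -0.95]]
1597.5 ((259.4615478515625, 176.80767822265625), (52.75523376464844, 41.772735595703125), 78.69007110595703) [array([ 0.4365, -0.1012]), array([ 0.4406, -0.0999]), array([ 0.4447, -0.0986])]
5355.0 ((47.0, 115.0), (70.0, 94.0), 90.0) [array([0.432 , 0.1052]), array([0.4363, 0.096 ]), array([0.4407, 0.0868])]
1854.5 ((350.1922607421875, 196.53843688964844), (52.14181900024414, 45.20806884765625), 56.3099365234375) [array([ 0.4452, -0.1953]), array([ 0.4489, -0.1892]), array([ 0.4526, -0.1831])]
1087.0 ((499.5, 205.5), (93.0, 23.0), 90.0) [array([ 0.4838, -0.345 ]), array([ 0.4855, -0.3313]), array([ 0.4872, -0.3175])]
1178.5 ((367.0, 14.0), (28.0, 78.0), 90.0) [array([ 0.6005, -0.1432]), array([ 0.5962, -0.1398]), array([ 0.592 , -0.1363])]
[259.37935997 177.40740481]
t2.1 pos [ 0.4384 -0.1033  0.1711] yaw -72.0 grip 1.003 dr [0.   0.01 0.01] shift [ 0.1  -0.1   6.05]
```

View pics/w1.png

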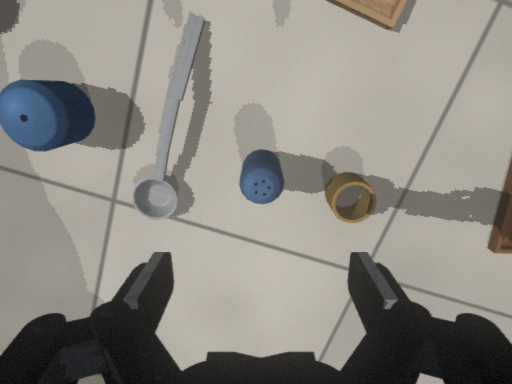

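The wrist view shows the pepper pot at (260,177), centred between the fingers, so I descend and grip it.

{"name": "jog_arm", "arguments": {"dr": [[0,0,0],[0,0,0],[0,0,0],[0,0,0],[0,0,0],[0,0,0],[0,0,0],[0,0,0],[0,0,0],[0,0,0]], "translation": [[0.1,-0.1,0.8],[0,0,0.9],[0,0,0.9],[0,0,0.9],[0,0,0.9],[0,0,0.9],[0,0,0.7],[0,0,0],[0,0,0],[0,0,0]], "jaw": [1,1,1,1,1,1,1,1,0,0]}}

```text
clock: 3.15
position: [0.441, -0.1002, 0.0224]
ee_rot: [0.988, 0.156, 0.001, 0.0]
ft_force: [0.5, -0.6, 0.3]
grip_width: 0.696
grasp_force: 0.0
```

{"name": "jog_arm", "arguments": {"dr": [[0,0,0],[0,0,0],[0,0,0],[0,0,0],[0,0,0],[0,0,0]], "translation": [[0,0,0],[0,0,0],[0,0,0],[0,0,0],[0,0,0],[0,0,0]], "jaw": [0,0,0,0,0,0]}}

```text
clock: 3.75
position: [0.4411, -0.1, 0.0225]
ee_rot: [0.988, 0.157, 0.001, 0.001]
ft_force: [-2.3, -0.6, 6.8]
grip_width: 0.458
grasp_force: 39.5
```

{"name": "jog_arm", "arguments": {"dr": [[0,0,0],[0,0,0],[0,0,0],[0,0,0],[0,0,0],[0,0,0],[0,0,0],[0,0,0],[0,0,0],[0,0,0]], "translation": [[0,0,-0.5],[0,0,-0.9],[0,0,-0.9],[0,0,-0.9],[0,0.5,-0.8],[0.1,0.9,0],[0.1,0.9,0],[0.1,0.9,0],[0.1,0.9,0],[0.1,0.9,0]], "jaw": [0,0,0,0,0,0,0,0,0,0]}}

```text
clock: 4.75
position: [0.4914, -0.2153, 0.1225]
ee_rot: [0.988, 0.157, 0.0, 0.0]
ft_force: [-0.2, -0.6, -0.7]
grip_width: 0.452
grasp_force: 40.5
```

{"name": "jog_arm", "arguments": {"dr": [[0,0,0],[0,0,0],[0,0,0],[0,0,0],[0,0,0],[0,0,0],[0,0,0],[0,0,0],[0,0,0],[0,0,0]], "translation": [[0.1,0.9,0],[0.1,0.9,0],[0.1,0.9,0],[0.1,0.9,0],[0.1,0.9,0],[0.1,0.9,0],[0,0.9,0],[0,0.8,0],[0,0,0],[0,0,0]], "jaw": [0,0,0,0,0,0,0,0,0,0]}}

```text
clock: 5.75
position: [0.5602, -0.3783, 0.1219]
ee_rot: [0.988, 0.157, 0.0, -0.0]
ft_force: [0.2, 0.6, -1.0]
grip_width: 0.452
grasp_force: 40.5
```

Run:
```python
from h import *
c=snap('wrist','w2')
go(.5624,-.3834,.03,-72)
cx=np.array([.520,-.397]);a=np.radians(17.8);R=np.array([[np.cos(a),-np.sin(a)],[np.sin(a),np.cos(a)]])
i=c['color'][:,:,::-1].copy()
for p in [(-.0785,-.047),(.0785,-.047),(.0785,.047),(-.0785,.047),(.013,-.042),(.013,.042)]:
    q=proj(c,[*(cx+R@p),.012]); cv2.circle(i,tuple(int(v) for v in q.round()),2,(0,0,255),-1)
cv2.imwrite('pics/w2b.png',i)
```

```text
t5.8 pos [ 0.5604 -0.3776  0.1219] yaw -71.9 grip 0.455 dr [-0.01 -0.01  0.02] shift [0.01 0.24 3.68]
```

View pics/w2b.png

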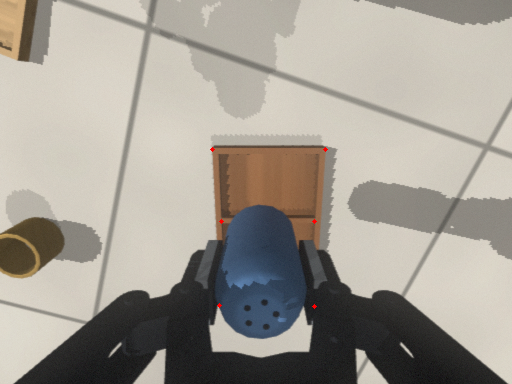

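The projected tray corners land on the real ones, with far corners at (213,148) and (325,149) and the divider near row 218. The pose is confirmed, so I lower the pepper pot into the far, small bay.

{"name": "jog_arm", "arguments": {"dr": [[0,0,0],[0,0,0],[0,0,0],[0,0,0],[0,0,0],[0,0,0],[0,0,0],[0,0,0],[0,0,0],[0,0,0]], "translation": [[0,0.24,0.5],[0,0,0.8],[0,0,0.8],[0,0,0.8],[0,0,0.5],[0,0,0.2],[0,0,0.1],[0,0,0.04],[0,0,0],[0,0,0]], "jaw": [0,0,0,0,0,0,0,0,0,0]}}

```text
clock: 6.8
position: [0.5625, -0.3846, 0.0286]
ee_rot: [0.988, 0.157, 0.0, 0.0]
ft_force: [-0.5, 0.4, -2.1]
grip_width: 0.454
grasp_force: 40.5
```

{"name": "jog_arm", "arguments": {"dr": [[0,0,0],[0,0,0],[0,0,0],[0,0,0],[0,0,0],[0,0,0],[0,0,0],[0,0,0],[0,0,0],[0,0,0]], "translation": [[0,0,0.04],[0,0,0],[0,0,0],[0,0,0],[0,0,0],[0,0,-0.5],[0,0,-1],[0,0,-1],[0,0,-1],[0,0,-1]], "jaw": [0,0.6,0.6,0.6,0.6,0.65,0.7,0.8,1,1]}}

```text
clock: 7.8
position: [0.5623, -0.3843, 0.1416]
ee_rot: [0.988, 0.157, 0.0, 0.0]
ft_force: [0.9, -0.1, 0.7]
grip_width: 1.002
grasp_force: 0.0
```

Run:
```python
from h import *
c=snap('wrist','w3')
go(.434,.103,.17,-72)
from m import comps
for k in comps(c,(95,60,40),(125,255,255)):
    r=cv2.minAreaRect(k); print(r,ray(c,*r[0],.037).round(4))
```

```text
t7.8 pos [ 0.564  -0.3853  0.1465] yaw -72.0 grip 0.995 dr [ 0.08 -0.06  0.01] shift [  1.09 -20.18  -0.94]
((261.3800048828125, 191.83999633789062), (48.507530212402344, 61.8011360168457), 8.130102157592773) [ 0.5609 -0.3847  0.037 ]
```

View pics/w3.png

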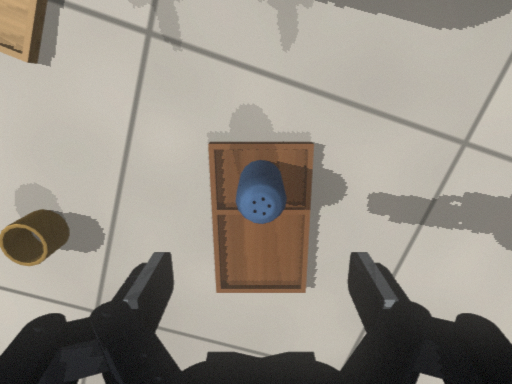

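The pepper pot stands upright in the far, small bay, with its base near (262,165) between the divider at row 210 and the far wall at row 147. Now the salt pot.

{"name": "jog_arm", "arguments": {"dr": [[0,0,0],[0,0,0],[0,0,0],[0,0,0],[0,0,0],[0,0,0],[0,0,0],[0,0,0],[0,0,0],[0,0,0]], "translation": [[0.05,-1,0],[0.05,-1,0],[0.05,-1,0],[0.05,-1,0],[0.05,-1,0],[0.05,-1,0],[0.05,-1,0],[0.05,-1,0],[0.05,-1,0],[0.05,-1,0]], "jaw": [1,1,1,1,1,1,1,1,1,1]}}

```text
clock: 8.85
position: [0.4964, -0.1418, 0.1402]
ee_rot: [0.988, 0.157, 0.0, 0.0]
ft_force: [-0.1, 0.7, 0.2]
grip_width: 1.0
grasp_force: 0.0
```

{"name": "jog_arm", "arguments": {"dr": [[0,0,0],[0,0,0],[0,0,0],[0,0,0],[0,0,0],[0,0,0],[0,0,0],[0,0,0],[0,0,0],[0,0,0]], "translation": [[0.05,-1,0],[0.05,-1,0],[0.05,-1,0],[0.05,-1,0],[0.05,-1,0],[0.05,-1,0],[0.05,-1,0],[0.05,-1,0],[0.05,-1,0],[0.05,-1,0]], "jaw": [1,1,1,1,1,1,1,1,1,1]}}

```text
clock: 9.85
position: [0.4308, 0.0998, 0.1401]
ee_rot: [0.988, 0.157, 0.001, 0.0]
ft_force: [-0.5, -0.2, 0.2]
grip_width: 1.001
grasp_force: 0.0
```

{"name": "jog_arm", "arguments": {"dr": [[0,0,0],[0,0,0]], "translation": [[0,0,0],[0,0,0]], "jaw": [1,1]}}

```text
clock: 10.05
position: [0.4311, 0.0989, 0.1399]
ee_rot: [0.988, 0.157, 0.0, 0.0]
ft_force: [-0.1, 0.4, 0.7]
grip_width: 1.001
grasp_force: 0.0
```

Run:
```python
from h import *
c=snap('wrist','w4')
go(.434,.103,.017,-72)
from m import comps
for k in comps(c,(95,60,40),(125,255,255)):
    r=cv2.minAreaRect(k); print(r,[ray(c,*r[0],z).round(4) for z in(.025,.03,.035)])
print(proj(c,[.434,.103,0]),proj(c,[.434,.103,.056]))
```

```text
t10.1 pos [0.4313 0.0983 0.1398] yaw -72.0 grip 0.996 dr [ 0.01 -0.01  0.01] shift [ 0.16 -0.15  4.91]
((2.1546950340270996, 340.43927001953125), (17.170093536376953, 12.636000633239746), 41.987213134765625) [array([0.1838, 0.3064, 0.025 ]), array([0.1901, 0.3029, 0.03  ]), array([0.1964, 0.2994, 0.035 ])]
((260.5, 184.5), (77.0, 71.0), 90.0) [array([0.4327, 0.1002, 0.025 ]), array([0.4342, 0.1007, 0.03  ]), array([0.4357, 0.1012, 0.035 ])]
[258.06908317 174.57311783] [257.74229377 193.91060558]
```

View pics/w4.png

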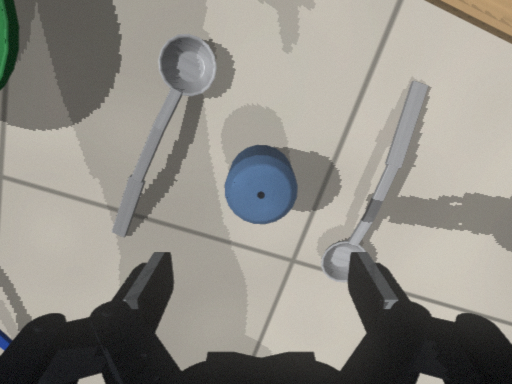

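The salt pot is at (260,185), centred and clear of both spoons. I descend and grip.

{"name": "jog_arm", "arguments": {"dr": [[0,0,0],[0,0,0],[0,0,0],[0,0,0],[0,0,0],[0,0,0],[0,0,0],[0,0,0],[0,0,0],[0,0,0]], "translation": [[0.13,-0.05,0.8],[0,0,0.9],[0,0,0.9],[0,0,0.9],[0,0,0.9],[0,0,0.5],[0,0,0],[0,0,0],[0,0,0],[0,0,0]], "jaw": [1,1,1,1,1,1,1,0,0,0]}}

```text
clock: 11.1
position: [0.4346, 0.101, 0.0181]
ee_rot: [0.988, 0.157, 0.001, 0.0]
ft_force: [-0.6, -1.3, 6.0]
grip_width: 0.681
grasp_force: 43.1
```

{"name": "jog_arm", "arguments": {"dr": [[0,0,0],[0,0,0],[0,0,0],[0,0,0]], "translation": [[0,0,0],[0,0,0],[0,0,0],[0,0,0]], "jaw": [0,0,0,0]}}

```text
clock: 11.5
position: [0.4346, 0.101, 0.0181]
ee_rot: [0.988, 0.157, 0.001, 0.0]
ft_force: [-1.7, -1.1, 6.3]
grip_width: 0.679
grasp_force: 43.1
```

```bash
python3 -c "
from h import *
go(.490,-.4066,.147,-72)"
```

```text
t11.5 pos [0.4346 0.101  0.0181] yaw -72.0 grip 0.679 dr [ 0.01 -0.03  0.01] shift [-4.17 19.99 -5.16]
```

{"name": "jog_arm", "arguments": {"dr": [[0,0,0],[0,0,0],[0,0,0],[0,0,0],[0,0,0],[0,0,0],[0,0,0],[0,0,0],[0,0,0],[0,0,0]], "translation": [[0,0,-0.5],[0,0,-0.9],[0,0,-0.9],[0,0,-0.9],[0,0,-0.9],[-0.2,0.5,-0.8],[-0.2,0.9,0],[-0.2,0.9,0],[-0.2,0.9,0],[-0.2,0.9,0]], "jaw": [0,0,0,0,0,0,0,0,0,0]}}

```text
clock: 12.5
position: [0.4416, -0.0049, 0.1405]
ee_rot: [0.988, 0.157, 0.001, 0.0]
ft_force: [0.3, 0.8, -2.7]
grip_width: 0.678
grasp_force: 44.5
```

{"name": "jog_arm", "arguments": {"dr": [[0,0,0],[0,0,0],[0,0,0],[0,0,0],[0,0,0],[0,0,0],[0,0,0],[0,0,0],[0,0,0],[0,0,0]], "translation": [[-0.2,0.9,0],[-0.2,0.9,0],[-0.2,0.9,0],[-0.2,0.9,0],[-0.2,0.9,0],[-0.2,0.9,0],[-0.2,0.9,0],[-0.2,0.9,0],[-0.2,0.9,0],[-0.2,0.9,0]], "jaw": [0,0,0,0,0,0,0,0,0,0]}}

```text
clock: 13.5
position: [0.4638, -0.2343, 0.1405]
ee_rot: [0.988, 0.157, 0.0, 0.0]
ft_force: [0.3, -0.6, -2.4]
grip_width: 0.683
grasp_force: 44.5
```

{"name": "jog_arm", "arguments": {"dr": [[0,0,0],[0,0,0],[0,0,0],[0,0,0],[0,0,0],[0,0,0],[0,0,0],[0,0,0],[0,0,0],[0,0,0]], "translation": [[-0.2,0.9,0],[-0.2,0.9,0],[-0.2,0.9,0],[-0.2,0.9,0],[-0.2,0.9,0],[-0.2,0.9,0],[-0.2,0.9,0],[0,0.6,0],[0,0,0],[0,0,0]], "jaw": [0,0,0,0,0,0,0,0,0,0]}}

```text
clock: 14.5
position: [0.484, -0.4078, 0.1399]
ee_rot: [0.988, 0.157, 0.0, -0.0]
ft_force: [1.4, 0.5, -2.2]
grip_width: 0.681
grasp_force: 44.5
```

```bash
python3 -c "
from h import *
go(.490,-.4066,.0235,-72)"
```

```text
t14.5 pos [ 0.484  -0.4078  0.1399] yaw -71.9 grip 0.681 dr [-0.01 -0.01  0.02] shift [0.24 0.03 4.66]
```

{"name": "jog_arm", "arguments": {"dr": [[0,0,0],[0,0,0],[0,0,0],[0,0,0],[0,0,0],[0,0,0],[0,0,0],[0,0,0],[0,0,0],[0,0,0]], "translation": [[0.24,0.03,0.5],[0,0,0.8],[0,0,0.8],[0,0,0.8],[0,0,0.8],[0,0,0.5],[0,0,0.3],[0,0,0.1],[0,0,0.04],[0,0,0]], "jaw": [0,0,0,0,0,0,0,0,0,0]}}

```text
clock: 15.5
position: [0.4904, -0.4076, 0.0241]
ee_rot: [0.988, 0.157, 0.0, 0.0]
ft_force: [-0.4, 0.3, -2.7]
grip_width: 0.679
grasp_force: 44.5
```

{"name": "jog_arm", "arguments": {"dr": [[0,0,0],[0,0,0],[0,0,0],[0,0,0],[0,0,0],[0,0,0],[0,0,0],[0,0,0],[0,0,0],[0,0,0]], "translation": [[0,0,0.02],[0,0,0],[0,0,0],[0,0,0],[0,0,0],[0,0,0],[0,0,-0.5],[0,0,-1],[0,0,-1],[0,0,-1]], "jaw": [0,0,0.85,0.85,0.85,0.85,0.9,0.9,1,1]}}

```text
clock: 16.5
position: [0.4901, -0.4074, 0.1124]
ee_rot: [0.988, 0.157, 0.0, 0.0]
ft_force: [-0.7, 0.1, -1.2]
grip_width: 0.999
grasp_force: 0.0
```

Run:
```python
from h import *
c=snap('wrist','w5')
go(.4445,-.1953,.14,-72)
from m import comps
for k in comps(c,(95,60,40),(125,255,255)):
    r=cv2.minAreaRect(k); print(r,ray(c,*r[0],.035).round(4))
```

```text
t16.6 pos [ 0.4919 -0.4086  0.1172] yaw -71.9 grip 1.002 dr [ 0.08 -0.05  0.01] shift [ 0.83 -8.7  -0.91]
((262.04998779296875, 202.35000610351562), (81.27052307128906, 88.54376983642578), 18.43494987487793) [ 0.4896 -0.4079  0.035 ]
((261.38238525390625, 98.52941131591797), (65.7271499633789, 63.059261322021484), 75.96376037597656) [ 0.5619 -0.3837  0.035 ]
```

View pics/w5.png

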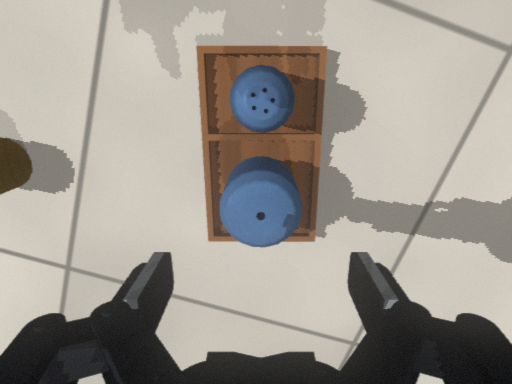

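Both pots are upright in their bays, pepper at (262,98) and salt at (261,203). Next is the ring.

{"name": "jog_arm", "arguments": {"dr": [[0,0,0],[0,0,0],[0,0,0],[0,0,0],[0,0,0],[0,0,0],[0,0,0],[0,0,0],[0,0,0],[0,0,0]], "translation": [[0.09,-0.95,0],[0.09,-0.95,0],[0.09,-0.95,0],[0.09,-0.95,0],[0.09,-0.95,0],[0.09,-0.95,0],[0.09,-0.95,0],[0.09,-0.95,0],[0.09,-0.95,0],[0,0,0]], "jaw": [1,1,1,1,1,1,1,1,1,1]}}

```text
clock: 17.55
position: [0.443, -0.195, 0.1112]
ee_rot: [0.987, 0.159, 0.0, 0.0]
ft_force: [-0.5, 0.4, -0.4]
grip_width: 1.0
grasp_force: 0.0
```

Run:
```python
from h import *
c=snap('wrist','w6')
from m import comps
for k in comps(c,(8,70,40),(28,255,255)):
    r=cv2.minAreaRect(k); print(cv2.contourArea(k),r[0],r[1],ray(c,*r[0],.0175).round(4))
go(.4445,-.196,.005,-72)
```

```text
2748.0 (262.0, 194.5) (63.0, 56.0) [ 0.4432 -0.1953  0.0175]
7012.5 (477.0, 170.5) (185.0, 68.0) [ 0.5158 -0.3515  0.0175]
t17.6 pos [ 0.4433 -0.1968  0.1113] yaw -71.8 grip 0.999 dr [ 0.02 -0.01  0.05] shift [ 0.06 -0.01  4.25]
```

{"name": "jog_arm", "arguments": {"dr": [[0,0,0],[0,0,0],[0,0,0],[0,0,0],[0,0,0],[0,0,0],[0,0,0],[0,0,0],[0,0,0],[0,0,0]], "translation": [[0,0,0.9],[0,0,0.9],[0,0,0.9],[0,0,0.9],[0,0,0.6],[0,0,0],[0,0,0],[0,0,0],[0,0,0],[0,0,0]], "jaw": [1,1,1,1,1,1,0.3,0.3,0.3,0.3], "squeeze": 25}}

```text
clock: 18.6
position: [0.4436, -0.1983, 0.0064]
ee_rot: [0.988, 0.157, 0.001, 0.001]
ft_force: [-1.7, -0.3, 6.0]
grip_width: 0.499
grasp_force: 24.9
```

{"name": "jog_arm", "arguments": {"dr": [[0,0,0],[0,0,0],[0,0,0],[0,0,0]], "translation": [[0,0,0],[0,0,0],[0,0,0],[0,0,0]], "jaw": [0.2,0.2,0.2,0.2]}}

```text
clock: 19.0
position: [0.4437, -0.1983, 0.0065]
ee_rot: [0.988, 0.157, 0.001, 0.001]
ft_force: [-1.4, 0.8, 5.1]
grip_width: 0.495
grasp_force: 24.9
```

```bash
python3 -c "
from h import *
go(.482,.381,.14,-72)"
```

```text
t19.0 pos [ 0.4437 -0.1983  0.0065] yaw -72.0 grip 0.495 dr [ 0.02 -0.02  0.01] shift [  8.62 -21.56  -5.34]
```

{"name": "jog_arm", "arguments": {"dr": [[0,0,0],[0,0,0],[0,0,0],[0,0,0],[0,0,0],[0,0,0],[0,0,0],[0,0,0],[0,0,0],[0,0,0]], "translation": [[0,0,-0.8],[0,0,-1],[0,0,-1],[0,0,-1],[0,0,-1],[0.4,-1,-0.5],[0.4,-1,0],[0.4,-1,0],[0.4,-1,0],[0.4,-1,0]], "jaw": [0.2,0.2,0.2,0.2,0.2,0.2,0.2,0.2,0.2,0.2]}}

```text
clock: 20.0
position: [0.4518, -0.0625, 0.1384]
ee_rot: [0.988, 0.157, 0.0, 0.0]
ft_force: [0.2, -0.3, -0.7]
grip_width: 0.498
grasp_force: 26.0
```

{"name": "jog_arm", "arguments": {"dr": [[0,0,0],[0,0,0],[0,0,0],[0,0,0],[0,0,0],[0,0,0],[0,0,0],[0,0,0],[0,0,0],[0,0,0]], "translation": [[0.4,-1,0],[0.4,-1,0],[0.4,-1,0],[0.4,-1,0],[0.4,-1,0],[0.4,-1,0],[0.4,-1,0],[0.4,-1,0],[0.4,-1,0],[0.4,-1,0]], "jaw": [0.2,0.2,0.2,0.2,0.2,0.2,0.2,0.2,0.2,0.2]}}

```text
clock: 21.0
position: [0.4695, 0.2062, 0.1384]
ee_rot: [0.988, 0.157, 0.0, 0.0]
ft_force: [-1.4, 1.0, -1.1]
grip_width: 0.495
grasp_force: 26.0
```

{"name": "jog_arm", "arguments": {"dr": [[0,0,0],[0,0,0],[0,0,0],[0,0,0],[0,0,0],[0,0,0],[0,0,0],[0,0,0]], "translation": [[0.4,-1,0],[0.4,-1,0],[0.4,-1,0],[0.4,-1,0],[0.4,-1,0],[0.4,-1,0],[0.2,-0.6,0],[0,0,0]], "jaw": [0.2,0.2,0.2,0.2,0.2,0.2,0.2,0.2]}}

```text
clock: 21.8
position: [0.479, 0.3847, 0.1382]
ee_rot: [0.987, 0.158, -0.0, -0.001]
ft_force: [0.3, -0.3, 0.1]
grip_width: 0.5
grasp_force: 25.9
```

Run:
```python
from h import *
c=snap('wrist','w7'); go(.482,.381,.03,-72)
i=c['color'][:,:,::-1].copy()
for t in np.arange(0,6.28,.3):
    q=proj(c,[.482+.082*np.cos(t),.381+.082*np.sin(t),.052]); cv2.circle(i,tuple(int(v) for v in q.round()),1,(0,0,255),-1)
cv2.imwrite('pics/w7b.png',i)
```

```text
t21.9 pos [0.4796 0.383  0.138 ] yaw -71.8 grip 0.500 dr [-0.   -0.    0.04] shift [0.07 0.11 4.32]
```

View pics/w7b.png

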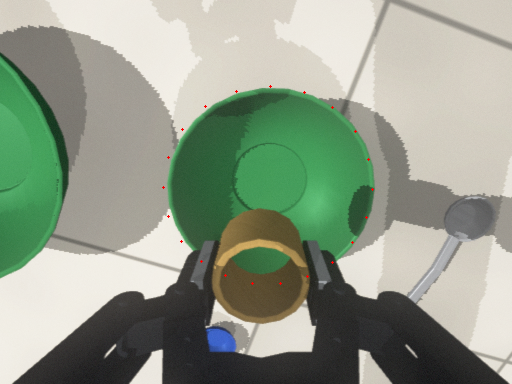

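The ring is held above the correct bowl and the predicted rim is within a few pixels of the real one. I lower and release.

{"name": "jog_arm", "arguments": {"dr": [[0,0,0],[0,0,0],[0,0,0],[0,0,0],[0,0,0],[0,0,0],[0,0,0],[0,0,0],[0,0,0],[0,0,0]], "translation": [[0.07,0.1,0.8],[0,0,0.9],[0,0,0.9],[0,0,0.9],[0,0,0.6],[0,0,0.4],[0,0,0],[0,0,0],[0,0,0],[0,0,0]], "jaw": [0.2,0.2,0.2,0.2,0.2,0.2,0.2,0.62,0.62,0.62]}}

```text
clock: 22.85
position: [0.4829, 0.3808, 0.0262]
ee_rot: [0.988, 0.157, 0.001, -0.0]
ft_force: [0.2, 1.1, 0.1]
grip_width: 0.623
grasp_force: 0.0
```

{"name": "jog_arm", "arguments": {"dr": [[0,0,0],[0,0,0],[0,0,0],[0,0,0],[0,0,0],[0,0,0],[0,0,0],[0,0,0]], "translation": [[0,0,0],[0,0,0],[0,0,-0.5],[0,0,-1],[0,0,-1],[0,0,-1],[0,0,-1],[0,0,0]], "jaw": [0.62,0.62,0.62,0.62,0.62,0.62,0.62,0.62]}}

```text
clock: 23.65
position: [0.4837, 0.3821, 0.1425]
ee_rot: [0.988, 0.157, 0.003, -0.001]
ft_force: [0.6, 1.0, -0.3]
grip_width: 0.621
grasp_force: 0.0
```

Run:
```python
from h import *
from m import comps
c=snap('wrist','w8')
for k in comps(c,(8,70,40),(28,255,255)):
    r=cv2.minAreaRect(k); print('ring',cv2.contourArea(k),r[0],r[1],ray(c,*r[0],.02).round(4))
# spoon A geometry from top rays
b=np.array([.504,.185]);e=np.array([.334,.215]);d=(b-e)/np.linalg.norm(b-e)
g=b-d*(.076-.015); print('A grip',g,'mid',b-d*.076,'ax deg',np.degrees(np.arctan2(d[1],d[0])))
go(*g,.12,np.degrees(np.arctan2(d[1],d[0]))+90)
```

```text
ring 2187.5 (262.0, 187.0) (56.0, 50.0) [0.4817 0.3811 0.02  ]
A grip [0.4439282  0.19560091] mid [0.42915645 0.19820769] ax deg -10.007979801441339
t23.7 pos [0.4831 0.3813 0.1404] yaw -71.9 grip 0.621 dr [-0.03 -0.05  7.02] shift [-0.25  7.59  0.81]
```

The ring rests centred in the bowl, measured at (0.482, 0.381). Now spoon A.

{"name": "jog_arm", "arguments": {"dr": [[0,0,1],[0,0,1],[0,0,1],[0,0,1],[0,0,1],[0,0,1],[0,0,1],[0,0,0],[0,0,0],[0,0,0]], "translation": [[0,0,0],[0,0,0],[0,0,0],[0,0,0],[0,0,0],[0,0,0],[0,0,0],[0,0.95,0],[0,0.95,0],[0,0.95,0]], "jaw": [0.6,0.6,0.6,0.6,0.6,0.6,0.6,0.6,0.6,0.6]}}

```text
clock: 24.7
position: [0.4694, 0.3095, 0.1368]
ee_rot: [0.997, -0.083, -0.001, 0.001]
ft_force: [0.1, -0.7, 0.9]
grip_width: 0.599
grasp_force: 0.0
```

{"name": "jog_arm", "arguments": {"dr": [[0,0,0],[0,0,0],[0,0,0],[0,0,0],[0,0,0],[0,0,0],[0,0,0]], "translation": [[-0.05,0.95,0.1],[-0.05,0.95,0.1],[-0.05,0.95,0.1],[-0.05,0.95,0.1],[-0.05,0.8,0.1],[0,0,0],[0,0,0]], "jaw": [0.6,0.6,0.6,0.6,0.6,0.6,0.6]}}

```text
clock: 25.4
position: [0.4448, 0.1977, 0.1249]
ee_rot: [0.996, -0.084, -0.0, 0.0]
ft_force: [0.2, 0.1, -0.1]
grip_width: 0.601
grasp_force: 0.0
```

Run:
```python
from h import *
c=snap('wrist','w9'); go(.444,.1956,.004,80)
i=c['color'][:,:,::-1].copy()
d=np.array([np.cos(np.radians(-10)),np.sin(np.radians(-10))]);m=np.array([.4292,.1982])
for x,z in((.076,.014),(.02,.0235),(.015,.0235),(-.03,.0235),(-.1,.005)):
    q=proj(c,[*(m+d*x),z]); print(x,q.round(1)); cv2.circle(i,tuple(int(v) for v in q.round()),1,(0,0,255),-1)
cv2.imwrite('pics/w9b.png',i)
```

```text
t25.4 pos [0.4449 0.1984 0.1251] yaw -99.6 grip 0.600 dr [0.01 0.01 0.1 ] shift [-0.02  0.12  4.84]
0.076 [264.6 115.8]
0.02 [264.1 185.7]
0.015 [264.1 191.4]
-0.03 [263.6 239.4]
-0.1 [262.8 292.6]
```

View pics/w9b.png

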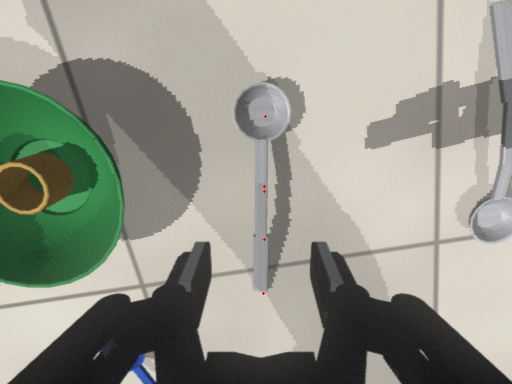

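The ring lies in the bowl at (25,185), and the spoon A handle runs at column 261, between the fingers. I descend and grip.

{"name": "jog_arm", "arguments": {"dr": [[0,0,0.1],[0,0,0],[0,0,0],[0,0,0],[0,0,0],[0,0,0],[0,0,0],[0,0,0],[0,0,0],[0,0,0]], "translation": [[0.1,0.02,0.9],[0,0,0.9],[0,0,0.9],[0,0,0.9],[0,0,0.8],[0,0,0.44],[0,0,0],[0,0,0],[0,0,0],[0,0,0]], "jaw": [0.6,0.6,0.6,0.6,0.6,0.6,0.6,0,0,0], "squeeze": 50}}

```text
clock: 26.45
position: [0.448, 0.197, 0.005]
ee_rot: [0.996, -0.087, 0.001, 0.0]
ft_force: [-1.8, -1.4, 7.6]
grip_width: 0.1
grasp_force: 51.5
```

{"name": "jog_arm", "arguments": {"dr": [[0,0,0],[0,0,0],[0,0,0],[0,0,0],[0,0,0]], "translation": [[0,0,0],[0,0,0],[0,0,0],[0,0,0],[0,0,0]], "jaw": [0,0,0,0,0]}}

```text
clock: 26.95
position: [0.448, 0.197, 0.005]
ee_rot: [0.996, -0.088, 0.001, 0.0]
ft_force: [-2.2, -0.8, 6.8]
grip_width: 0.1
grasp_force: 48.9
```

Run:
```python
from h import *
o=manip.get_obs();print(o['joint_pos'].round(2))
go(.705,-.068,.09,-184.3+360);go(.707,-.038,.09,-4.3)
```

```text
[-0.21  0.32 -0.33  2.02  0.14  0.82 -2.37]
t26.9 pos [0.448 0.197 0.005] yaw -100.0 grip 0.100 dr [-1.000e-02 -1.000e-02  2.106e+01] shift [  9.8  -11.05  -3.4 ]
t26.9 pos [0.448 0.197 0.005] yaw -100.0 grip 0.100 dr [-1.000e-02 -1.000e-02  2.106e+01] shift [  8.6  -11.04  -3.4 ]
```

{"name": "jog_arm", "arguments": {"dr": [[0,0,0],[0,0,0],[0,0,0],[0,0,0],[0,0,0],[0,0,-0.5],[0,0,-1],[0,0,-1],[0,0,-1],[0,0,-1]], "translation": [[0,0,-0.5],[0,0,-1],[0,0,-1],[0,0,-1],[0,0,-1],[0,0,-0.5],[0,0,0],[0,0,0],[0,0,0],[0,0,0]], "jaw": [0,0,0,0,0,0,0,0,0,0]}}

```text
clock: 27.95
position: [0.4473, 0.1968, 0.1299]
ee_rot: [0.997, 0.071, -0.0, 0.0]
ft_force: [-0.4, -0.6, 0.2]
grip_width: 0.095
grasp_force: 49.0
```

{"name": "jog_arm", "arguments": {"dr": [[0,0,-1],[0,0,-1],[0,0,-1],[0,0,-1],[0,0,-1],[0,0,-1],[0,0,-1],[0,0,-1],[0,0,-1],[0,0,-1]], "translation": [[0,0,0],[0,0,0],[0,0,0],[0,0,0],[0,0,0],[0,0,0],[0,0,0],[0,0,0],[0,0,0],[0,0,0]], "jaw": [0,0,0,0,0,0,0,0,0,0]}}

```text
clock: 28.95
position: [0.4472, 0.1968, 0.1299]
ee_rot: [0.913, 0.408, -0.0, 0.0]
ft_force: [0.1, -0.7, -1.4]
grip_width: 0.096
grasp_force: 49.0
```

{"name": "jog_arm", "arguments": {"dr": [[0,0,-1],[0,0,-1],[0,0,-1],[0,0,-1],[0,0,-1],[0,0,-1],[0,0,-1],[0,0,-1],[0,0,-1],[0,0,-0.4]], "translation": [[0,0,0],[0,0,0],[0,0,0],[0,0,0],[0,0,0],[0,0,0],[0,0,0],[0,0,0],[0,0,0],[0,0,0]], "jaw": [0,0,0,0,0,0,0,0,0,0]}}

```text
clock: 29.95
position: [0.4473, 0.1968, 0.1298]
ee_rot: [0.733, 0.68, -0.0, 0.0]
ft_force: [0.1, -0.2, -0.6]
grip_width: 0.096
grasp_force: 49.0
```

Run:
```python
from h import *
go(.707,-.038,.13,-4.3)
```

```text
t29.9 pos [0.4473 0.1968 0.1298] yaw -4.3 grip 0.096 dr [ 0.    0.01 -0.  ] shift [-8.590e+00  1.106e+01 -1.000e-02]
```

{"name": "jog_arm", "arguments": {"dr": [[0,0,0],[0,0,0],[0,0,0],[0,0,0],[0,0,0],[0,0,0],[0,0,0],[0,0,0],[0,0,0],[0,0,0]], "translation": [[-0.7,0.9,0],[-0.7,0.9,0],[-0.7,0.9,0],[-0.7,0.9,0],[-0.7,0.9,0],[-0.7,0.9,0],[-0.7,0.9,0],[-0.7,0.9,0],[-0.7,0.9,0],[-0.7,0.9,0]], "jaw": [0,0,0,0,0,0,0,0,0,0]}}

```text
clock: 30.95
position: [0.6589, 0.004, 0.1296]
ee_rot: [0.734, 0.679, -0.0, 0.0]
ft_force: [-0.1, 0.2, -0.7]
grip_width: 0.101
grasp_force: 49.0
```

{"name": "jog_arm", "arguments": {"dr": [[0,0,0],[0,0,0],[0,0,0],[0,0,0]], "translation": [[-0.8,1,0],[-0.79,1,0],[0,0.06,0],[0,0,0]], "jaw": [0,0,0,0]}}

```text
clock: 31.35
position: [0.7065, -0.0391, 0.129]
ee_rot: [0.734, 0.679, -0.001, -0.0]
ft_force: [-0.3, 1.9, -0.7]
grip_width: 0.103
grasp_force: 49.0
```

Run:
```python
from h import *
c=snap('wrist','w10'); go(.707,-.038,.0115,-4.3)
cx=np.array([.676,-.051]);a=np.radians(85.7);R=np.array([[np.cos(a),-np.sin(a)],[np.sin(a),np.cos(a)]])
i=c['color'][:,:,::-1].copy()
for p in [(-.125,-.07),(.125,-.07),(.125,.07),(-.125,.07),(-.12,-.065),(.12,-.065),(.12,.065),(-.12,.065)]:
    q=proj(c,[*(cx+R@p),.012]); cv2.circle(i,tuple(int(v) for v in q.round()),2,(0,0,255),-1)
cv2.imwrite('pics/w10b.png',i)
```

```text
t31.4 pos [ 0.7061 -0.0379  0.1292] yaw -4.4 grip 0.099 dr [-0.01  0.   -0.03] shift [-0.    0.04  4.71]
```

View pics/w10b.png

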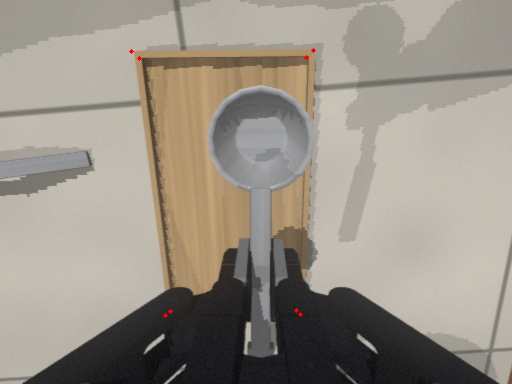

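The spoon is level and straight in the grip. The tray's end corners are at (136,54) and (316,52), about 3 mm right of the prediction, so I correct and lower.

{"name": "jog_arm", "arguments": {"dr": [[0,0,0],[0,0,0],[0,0,0],[0,0,0],[0,0,0],[0,0,0],[0,0,0],[0,0,0],[0,0,0],[0,0,0]], "translation": [[-0.06,0.1,0.7],[0,0,0.9],[0,0,0.9],[0,0,0.9],[0,0,0.7],[0,0,0.4],[0,0,0.2],[0,0,0.02],[0,0,0],[0,0,0]], "jaw": [0,0,0,0,0,0,0,0,0,0.25]}}

```text
clock: 32.4
position: [0.7095, -0.0405, 0.0123]
ee_rot: [0.734, 0.679, 0.0, 0.001]
ft_force: [-0.2, -0.6, -0.3]
grip_width: 0.242
grasp_force: 0.0
```

{"name": "jog_arm", "arguments": {"dr": [[0,0,0],[0,0,0],[0,0,0],[0,0,0],[0,0,0],[0,0,0],[0,0,0],[0,0,0],[0,0,0],[0,0,0]], "translation": [[0,0,0],[0,0,0],[0,0,0],[0,0,-0.3],[0,0,-0.8],[0,0,-1],[0,0,-1],[0,0,-1],[0,0,-0.8],[0,0,0]], "jaw": [0.25,0.25,0.25,0.25,0.25,0.25,0.25,0.4,0.6,0.6]}}

```text
clock: 33.4
position: [0.7107, -0.0402, 0.1381]
ee_rot: [0.734, 0.679, 0.002, 0.002]
ft_force: [0.1, 0.5, 0.7]
grip_width: 0.595
grasp_force: 0.0
```

Run:
```python
from h import *
snap('wrist','w11');o=manip.get_obs();print(o['joint_pos'].round(2))
b=np.array([.376,-.008]);e=np.array([.551,-.007]);d=(b-e)/np.linalg.norm(b-e)
g=b-d*.061; print(g); go(*g,.125,np.degrees(np.arctan2(d[1],d[0]))+90)
```

```text
[ 0.18  0.59 -0.28  1.31  0.17  1.26 -0.18]
[ 0.436999   -0.00765143]
t33.5 pos [ 0.7098 -0.0403  0.1358] yaw -4.4 grip 0.601 dr [ 4.000e-02 -2.000e-02  2.131e+01] shift [-10.9   -1.37   0.43]
```

View pics/w11.png

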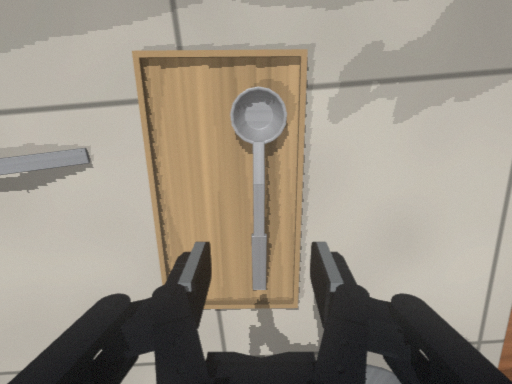

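Spoon A lies flat in the tray (bowl (259,116), end (260,290)). I check its offset numerically and continue with spoon B.

Run:
```python
from h import *
c=dict(np.load('pics/w11.npz'))
b=ray(c,259,116,.019);e=ray(c,260,290,.01)
T=[ray(c,u,v,.012)[:2] for u,v in((134,52),(306,50),(298,309),(162,310))]
ctr=sum(T)/4; ax=(T[0]+T[1]-T[2]-T[3]); ax/=np.linalg.norm(ax); n=np.array([ax[1],-ax[0]])
d=(b-e)[:2];L=np.linalg.norm(d); d/=L; m=b[:2]-.076*d
print('tray',ctr.round(4),np.degrees(np.arctan2(ax[1],ax[0])),np.linalg.norm(T[0]-T[3]),np.linalg.norm(T[0]-T[1]))
print('spoon',m.round(4),'L',L,'along',(m-ctr)@ax,'lat',(m-ctr)@n,'ang',np.degrees(np.arctan2(d[1],d[0])),'end',e)
```

```text
tray [ 0.678  -0.0525] 85.52162383075061 0.2508850745544534 0.13740826160100386
spoon [ 0.7092 -0.0553] L 0.17830406059900794 along -0.0003675967650788947 lat 0.0313912145188327 ang 85.78346772943421 end [ 0.70170919 -0.1573594   0.01      ]
```

{"name": "jog_arm", "arguments": {"dr": [[0,0,1],[0,0,1],[0,0,1],[0,0,1],[0,0,1],[0,0,1],[0,0,1],[0,0,1],[0,0,1],[0,0,1]], "translation": [[0,0,0],[0,0,0],[0,0,0],[0,0,0],[0,0,0],[0,0,0],[0,0,0],[0,0,0],[0,0,0],[0,0,0]], "jaw": [0.6,0.6,0.6,0.6,0.6,0.6,0.6,0.6,0.6,0.6]}}

```text
clock: 34.45
position: [0.7082, -0.0403, 0.1324]
ee_rot: [0.923, 0.386, -0.001, -0.0]
ft_force: [-0.1, 0.4, 1.2]
grip_width: 0.6
grasp_force: 0.0
```

{"name": "jog_arm", "arguments": {"dr": [[0,0,1],[0,0,1],[0,0,1],[0,0,1],[0,0,1],[0,0,1],[0,0,1],[0,0,1],[0,0,1],[0,0,1]], "translation": [[0,0,0],[0,0,0],[0,0,0],[0,0,0],[0,0,0],[0,0,0],[0,0,0],[0,0,0],[0,0,0],[0,0,0]], "jaw": [0.6,0.6,0.6,0.6,0.6,0.6,0.6,0.6,0.6,0.6]}}

```text
clock: 35.45
position: [0.7082, -0.0403, 0.1324]
ee_rot: [0.999, 0.047, -0.001, 0.0]
ft_force: [0.2, 0.4, -1.0]
grip_width: 0.603
grasp_force: 0.0
```

{"name": "jog_arm", "arguments": {"dr": [[0,0,1],[0,0,0.3],[0,0,0],[0,0,0],[0,0,0],[0,0,0],[0,0,0],[0,0,0],[0,0,0],[0,0,0]], "translation": [[0,0,0],[0,0,0],[-0.95,-0.12,0],[-0.95,-0.12,0],[-0.95,-0.12,0],[-0.95,-0.12,0],[-0.95,-0.12,0],[-0.95,-0.12,0],[-0.95,-0.12,0],[-0.95,-0.12,0]], "jaw": [0.6,0.6,0.6,0.6,0.6,0.6,0.6,0.6,0.6,0.6]}}

```text
clock: 36.45
position: [0.5174, -0.0175, 0.1332]
ee_rot: [1.0, 0.004, -0.001, 0.0]
ft_force: [0.3, -1.1, 0.4]
grip_width: 0.599
grasp_force: 0.0
```

{"name": "jog_arm", "arguments": {"dr": [[0,0,0],[0,0,0],[0,0,0],[0,0,0],[0,0,0],[0,0,0]], "translation": [[-0.95,-0.12,0],[-0.95,-0.12,0],[-0.95,-0.12,0],[-0.5,-0.06,0],[0,0,0],[0,0,0]], "jaw": [0.6,0.6,0.6,0.6,0.6,0.6]}}

```text
clock: 37.05
position: [0.4356, -0.0077, 0.1339]
ee_rot: [1.0, 0.003, 0.0, 0.0]
ft_force: [0.4, 0.2, 0.5]
grip_width: 0.599
grasp_force: 0.0
```

Run:
```python
from h import *
c=snap('wrist','w12'); go(.437,-.0077,.004,-89.7); print(manip.get_obs()['joint_pos'].round(2))
i=c['color'][:,:,::-1].copy()
d=np.array([-1,-.006]);m=np.array([.452,-.0076])
for x,z in((.076,.014),(.015,.0235),(-.03,.0235),(-.1,.005)):
    q=proj(c,[*(m+d*x),z]); print(x,q.round(1)); cv2.circle(i,tuple(int(v) for v in q.round()),1,(0,0,255),-1)
cv2.imwrite('pics/w12b.png',i)
```

```text
t37.1 pos [ 0.4357 -0.0077  0.1339] yaw -89.6 grip 0.599 dr [ 0.01 -0.    0.02] shift [0.05 0.   5.2 ]
[-0.02  0.   -0.07  2.05  0.    1.08 -1.65]
0.076 [261.3 243.8]
0.015 [261.4 186.2]
-0.03 [261.5 133.9]
-0.1 [261.5  42.7]
```

View pics/w12b.png

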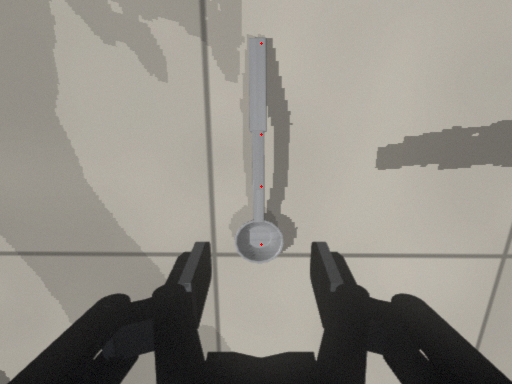

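The spoon B bowl is at (259,241) and its handle at column 258. I apply a correction of about 3 mm, then grip.

{"name": "jog_arm", "arguments": {"dr": [[0,0,0],[0,0,0],[0,0,0],[0,0,0],[0,0,0],[0,0,0],[0,0,0],[0,0,0],[0,0,0],[0,0,0]], "translation": [[0.15,-0.1,0.9],[0,0,0.9],[0,0,0.9],[0,0,0.9],[0,0,0.9],[0,0,0.5],[0,0,0.18],[0,0,0],[0,0,0],[0,0,0]], "jaw": [0.6,0.6,0.6,0.6,0.6,0.6,0.6,0.6,0,0]}}

```text
clock: 38.1
position: [0.4393, -0.0052, 0.0051]
ee_rot: [1.0, 0.003, 0.001, 0.0]
ft_force: [-0.0, 0.2, 0.2]
grip_width: 0.271
grasp_force: 0.0
```

{"name": "jog_arm", "arguments": {"dr": [[0,0,0],[0,0,0],[0,0,0],[0,0,0],[0,0,0],[0,0,0]], "translation": [[0,0,0],[0,0,0],[0,0,0],[0,0,0],[0,0,0],[0,0,0]], "jaw": [0,0,0,0,0,0]}}

```text
clock: 38.7
position: [0.4391, -0.0052, 0.0049]
ee_rot: [1.0, 0.003, 0.0, 0.0]
ft_force: [-1.4, -0.9, 6.9]
grip_width: 0.099
grasp_force: 48.9
```

{"name": "jog_arm", "arguments": {"dr": [[0,0,0],[0,0,0],[0,0,0],[0,0,0],[0,0,0],[0,0,-0.4],[0,0,-1],[0,0,-1],[0,0,-1],[0,0,-1]], "translation": [[0,0,-0.5],[0,0,-1],[0,0,-1],[0,0,-1],[0,0,-1],[0,0,-0.5],[0,0,0],[0,0,0],[0,0,0],[0,0,0]], "jaw": [0,0,0,0,0,0,0,0,0,0]}}

```text
clock: 39.7
position: [0.4382, -0.0051, 0.1291]
ee_rot: [0.987, 0.158, -0.001, 0.0]
ft_force: [0.3, 0.3, -1.0]
grip_width: 0.1
grasp_force: 48.9
```

{"name": "jog_arm", "arguments": {"dr": [[0,0,-1],[0,0,-1],[0,0,-1],[0,0,-1],[0,0,-1],[0,0,-1],[0,0,-1],[0,0,-1],[0,0,-1],[0,0,-1]], "translation": [[0,0,0],[0,0,0],[0,0,0],[0,0,0],[0,0,0],[0,0,0],[0,0,0],[0,0,0],[0,0,0],[0,0,0]], "jaw": [0,0,0,0,0,0,0,0,0,0]}}

```text
clock: 40.7
position: [0.4382, -0.0051, 0.1291]
ee_rot: [0.874, 0.486, -0.001, 0.0]
ft_force: [-0.7, 0.6, -0.9]
grip_width: 0.098
grasp_force: 48.9
```

{"name": "jog_arm", "arguments": {"dr": [[0,0,-1],[0,0,-1],[0,0,-1],[0,0,-1],[0,0,-1],[0,0,-1],[0,0,-1],[0,0,0],[0,0,0]], "translation": [[0,0,0],[0,0,0],[0,0,0],[0,0,0],[0,0,0],[0,0,0],[0,0,0],[0,0,0],[0,0,0]], "jaw": [0,0,0,0,0,0,0,0,0]}}

```text
clock: 41.6
position: [0.4384, -0.0051, 0.1291]
ee_rot: [0.732, 0.681, -0.001, 0.0]
ft_force: [0.1, 0.4, -1.1]
grip_width: 0.099
grasp_force: 48.9
```

Run:
```python
from h import *
a=np.radians(85.5);ax=np.array([np.cos(a),np.sin(a)]);n=np.array([ax[1],-ax[0]])
p=np.array([.678,-.0525])-.031*n-.015*ax
print(p); go(*p,.13,-4.5)
```

```text
[ 0.64591868 -0.06502153]
t41.6 pos [ 0.4384 -0.0051  0.1291] yaw -4.1 grip 0.099 dr [-0.01  0.01  0.1 ] shift [-1.74  8.46 -0.03]
```

{"name": "jog_arm", "arguments": {"dr": [[0,0,0.1],[0,0,0],[0,0,0],[0,0,0],[0,0,0],[0,0,0],[0,0,0],[0,0,0],[0,0,0],[0,0,0]], "translation": [[0,0,0],[-0.22,1,0],[-0.22,1,0],[-0.22,1,0],[-0.22,1,0],[-0.22,1,0],[-0.22,1,0],[-0.22,1,0],[-0.2,1,0],[0,0.46,0]], "jaw": [0,0,0,0,0,0,0,0,0,0]}}

```text
clock: 42.6
position: [0.6475, -0.066, 0.1287]
ee_rot: [0.735, 0.678, -0.001, 0.0]
ft_force: [0.0, 0.3, -1.7]
grip_width: 0.1
grasp_force: 49.0
```

{"name": "jog_arm", "arguments": {"dr": [[0,0,0],[0,0,0]], "translation": [[0,0,0],[0,0,0]], "jaw": [0,0]}}

```text
clock: 42.8
position: [0.6456, -0.0646, 0.1287]
ee_rot: [0.734, 0.679, -0.001, -0.0]
ft_force: [-0.0, 0.1, -0.7]
grip_width: 0.102
grasp_force: 49.0
```

Run:
```python
from h import *
snap('wrist','w13')
go(.6459,-.065,.0115,-4.5)
```

```text
t42.9 pos [ 0.6454 -0.0646  0.129 ] yaw -4.4 grip 0.098 dr [-0.02  0.01  0.01] shift [-0.01  0.02  4.7 ]
```

View pics/w13.png

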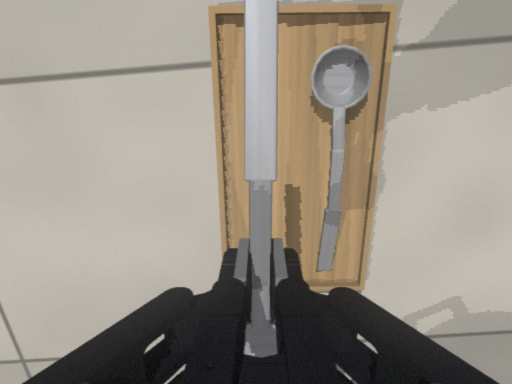

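Spoon B is aligned over the near side, clear of spoon A (bowl at (341,77)). I lower and release.

{"name": "jog_arm", "arguments": {"dr": [[0,0,0],[0,0,0],[0,0,0],[0,0,0],[0,0,0],[0,0,0],[0,0,0],[0,0,0],[0,0,0],[0,0,0]], "translation": [[0,0.02,0.7],[0,0,0.9],[0,0,0.9],[0,0,0.9],[0,0,0.7],[0,0,0.4],[0,0,0.2],[0,0,0.02],[0,0,0],[0,0,0.25]], "jaw": [0,0,0,0,0,0,0,0,0,0]}}

```text
clock: 43.85
position: [0.649, -0.0651, 0.009]
ee_rot: [0.734, 0.679, 0.001, 0.002]
ft_force: [-17.4, 1.2, 50.7]
grip_width: 0.098
grasp_force: 55.7
```

A 0.25 slipped into the last row's shift column, and it pressed the spoon onto the floor at about 50 N. I back off before releasing.

{"name": "jog_arm", "arguments": {"dr": [[0,0,0],[0,0,0],[0,0,0],[0,0,0],[0,0,0],[0,0,0],[0,0,0],[0,0,0],[0,0,0],[0,0,0]], "translation": [[0,0,-0.23],[0,0,0],[0,0,0],[0,0,0],[0,0,0],[0,0,-0.3],[0,0,-0.8],[0,0,-1],[0,0,-1],[0,0,-1]], "jaw": [0,0,0.25,0.25,0.25,0.25,0.25,0.25,0.25,0.25]}}

```text
clock: 44.85
position: [0.6466, -0.0648, 0.1147]
ee_rot: [0.734, 0.679, -0.0, 0.0]
ft_force: [-0.4, 0.0, 1.0]
grip_width: 0.248
grasp_force: 0.0
```

{"name": "jog_arm", "arguments": {"dr": [[0,0,0],[0,0,0],[0,0,0],[0,0,0],[0,0,0],[0,0,0],[0,0,0],[0,0,0],[0,0,0],[0,0,0]], "translation": [[0,-0.8,-0.8],[0,-1,-0.5],[0,-1,0],[0,-1,0],[0,-1,0],[0,-1,0],[0,0,0],[0,0,0],[0,0,0],[0,0,0]], "jaw": [0.3,0.3,0.3,0.3,0.3,0.3,0.3,0.3,0.3,0.3]}}

```text
clock: 45.85
position: [0.5027, -0.0536, 0.1458]
ee_rot: [0.734, 0.679, -0.0, 0.0]
ft_force: [0.4, 0.6, 0.1]
grip_width: 0.304
grasp_force: 0.0
```

Run:
```python
from h import *
from m import comps
w=snap('wrist','w14'); c=snap('top','top1'); snap('scene','sc1')
t=c['color'][70:220,90:480,::-1]; wi=w['color'][:,:,::-1]
out=np.zeros((600,800,3),np.uint8); out[:300,:780]=cv2.resize(t,(780,300),interpolation=cv2.INTER_CUBIC); out[300:,:400]=cv2.resize(wi,(400,300)); 
s=dict(np.load('pics/sc1.npz'))['color'][:,:,::-1]; out[300:,400:]=cv2.resize(s[130:370,60:380],(400,300),interpolation=cv2.INTER_CUBIC)
cv2.imwrite('pics/fin.png',out)
```

```text
(no output)
```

View pics/fin.png

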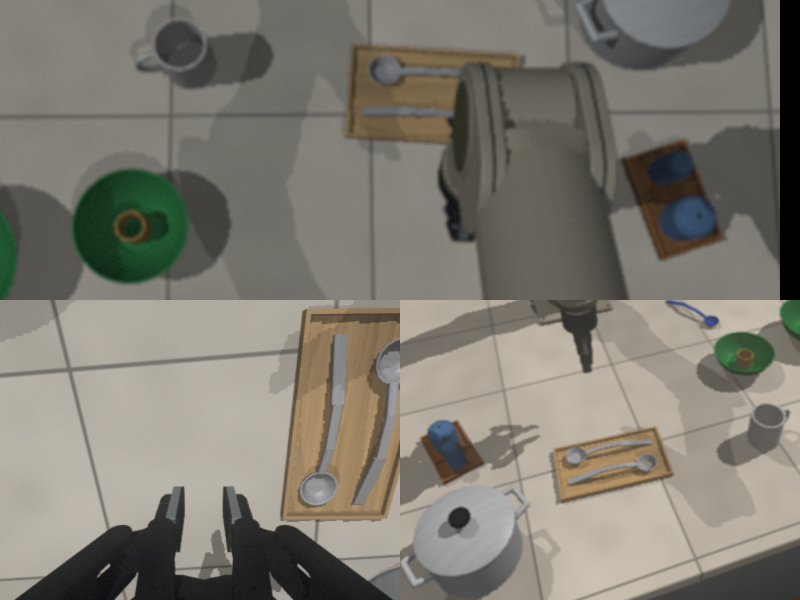

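The check picture shows both spoons in the tray, both pots upright in their bays, the ring in the bowl and the mug unmoved. I verify spoon B numerically and hand in.

Run:
```python
from h import *
c=dict(np.load('pics/w14.npz'))
b=ray(c,318*1.28,188*1.28,.019);e=ray(c,340*1.28,36*1.28,.01)
a=np.radians(85.5);ax=np.array([np.cos(a),np.sin(a)]);n=np.array([ax[1],-ax[0]]);ctr=np.array([.678,-.0525])
d=(b-e)[:2];L=np.linalg.norm(d);d/=L;m=b[:2]-.076*d
A,Lat=(m-ctr)@ax,(m-ctr)@n;g=np.degrees(np.arctan2(d[1],d[0]))
print(L,A,Lat,g)
if abs(A)<.015 and abs(Lat)<.05 and abs(g+94.5)<7 and abs(L-.176)<.012: print(manip.hand_in())
```

```text
0.17460099283567881 0.0021286639348884677 -0.030874335660021162 -94.5612375190601
the job is handed in; nothing more can be done
None
```

I sorted everything and handed the job in at about 46 s. The hand-in gave no verdict. The camera checks just before it showed all five things in place and the mug unmoved. One mistake along the way: I pressed spoon B onto the tray floor at about 50 N (wrist-force limit 120 N), because of a wrong number in one move, then backed off and released it.

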